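# Lay the long sample tube on the tube roller

### The arm

A 7-joint arm with a two-finger parallel gripper is mounted at the origin on a cart in front of the work surface, level with it; the furniture and walls round the work are solid. World frame = base frame: x ahead of the robot, y to its left, z up, the work surface at z = 0. Lengths are in m, angles in rad, forces in N, time in s.
With the tool pointing down it reaches from about 0.4 to 0.85 m from the base axis. Payload 10.4 kg.
Tool frame: the origin (TCP) lies at the centre of the arm's flange, where the gripper is bolted on; the fingertips stand 182 mm ahead of it and the grasp point (between the pads) lies 164 mm ahead of it; z points along the fingers, y is the line along which they close (so a half turn about z gives the same grasp; the last joint's range is limited). The gripper opens to 87 mm and grips with 3 to 60 N. Pads are 19 mm wide; open, the fingers measure 117 mm over their backs; the gripper's body (75 mm by 190 mm) begins 51 mm behind the grasp point.
Start: joints at [1.172, 0.332, -0.065, 1.46, 0.022, 1.35, -0.088], TCP at [0.229, -0.581, 0.405] pointing down, gripper open.
Joint ranges: [-2.6, 2.6], [-0.5, 2.12], [-1.47, 1.34], [0.16, 2.42], [-1.27, 4.41], [0.06, 2.06], [-2.6, 2.6]. Speed limits (rad/s): [2.22, 2.22, 2.79, 2.79, 3.14, 3.14, 3.14].

### API

Orientations are given as a unit quaternion [x, y, z, w].
In Python, from bench import r, eyes, job gives the robot as it stands. The module is installed in compiled form; this text tells all that it offers.
- The arm moves only by the shell command python3 -m inch 'ROWS' [OPENING] [FORCE]. ROWS is JSON, a list of rows, each a list of 6 numbers: the shift along the tool's x, y, z normalised to -1 to 1, where 1 is 4 cm, then the turn, a rotation vector about the tool's x, y, z normalised to -1 to 1, where 1 is 0.12 rad. In form: [[x, y, z, wx, wy, wz], ...]. A call has exactly 5 rows; each row shifts and turns the commanded pose from where the row before left it, along the tool's axes as they then stand; what a row does not reach is not made up. A row lasts 1/12 s, in which the tool goes at most 41.7 mm and 7.16 degrees, less where a joint would pass 70% of its speed; a pose out of reach is approached as far as the arm can. A call with a number of a shift or a turn outside -1 to 1 is refused whole. A call with a gripper value outside its range is refused whole. OPENING is the gripper command: -1 is shut, 1 is fully open, values between are in proportion, set as the call begins (- or left out, the last holds). The fingers move at their own pace and stop on an object; FORCE is the grip in N (left out, the last holds). Time passes only in rows, so rows that do not move let the fingers close, or fill a call up. It gives the time, the measured TCP pose, the force, the opening and the grip force at its end, in the units of the state.
- r.read_state(): the state, without advancing time (a new reading comes with each control period).
- eyes.camera(name): name is "scene" or "top"; returns a dict with "pixels" (480x640x3 uint8, red, green, blue), "fx", "fy", "cx", "cy" (pixels), "extrinsics" (4x4, takes a point from camera to world coordinates). Camera axes: x right, y down, z forward; pixel columns grow to the right and rows downward; lengths in m; the calibration is good to about 2 mm. A picture is of the moment at which its call begins. There is no depth.
- job.close_job(): hands the job in; it is judged then, once.
The state is a dict: "time": time; "joint_positions": joint angles; "joint_vel": joint speeds; "joint_torque": joint torques, N m; "ee_pos": TCP position; "eef_rot": TCP orientation; "ft_force": force on the tool from outside, world axes, zero at the start; "torque": the same for the moment, N m; "width": finger opening in m; "grip_force": force on a finger pad.
Only numpy, scipy, OpenCV 4.12 (cv2) and the standard library are available. Lean on these libraries where they do the work, as an engineer would, in place of code of your own. Each camera call takes 0.05 s, during which the arm holds its last target. There are 200 camera calls.

### The job

Two capped sample tubes lie in the grey rest. Take the long one and lay it on the tube roller, in the middle groove (between the second and third of its four rollers) and about midway along the rollers. Lower it until it lies on the rollers before you let go, so that it stays there at rest and neither it nor the rollers are set rolling.

Things in the scene. Friction and masses are not known exactly. Their poses are not given: they have to be found in the camera images.
- long_tube_centre (a point): Centre of the long tube: aluminium, round ends, white cap, 40 mm diameter, 170 mm long, 0.16 kg; x along it. Starts in a V cradle of the grey rest, axis 46 mm over the worktop; its middle 54 mm (between ribs up to 40 mm high) is free for fingers down to the 8 mm base plate. In the parallel cradle 100 mm away lies the same tube, only 116 mm long: not wanted.
- middle_groove (a point): Where the long tube's centre belongs: on its axis when seated in the middle groove (77 mm up), midway along the rollers; x along them, y across. White fixed tube roller, 250 x 150 mm, cheeks 56 mm high; 4 rollers 34 mm apart, axes 50 mm up, rubber sleeves 24 mm diameter, tops 62 mm; within 27 mm of the middle only bare 14 mm shafts, tops 57 mm: room for fingertips.
- roller_2 (a joint): Turn of the roller on the -y side of the middle groove, rad, 0 at the start. It turns freely both ways with a slight drag (0.001 N m); 1 rad is 12 mm of sleeve surface.
- roller_3 (a joint): Turn of the roller on the +y side of the middle groove, rad, 0 at the start; the same.

How it is judged:
On the way:
1. the long tube is lowered onto the middle groove while still held: within 10 mm of its seat in height, 15 mm across and 30 mm along (x of long_tube_centre in the frame of middle_groove between -0.03 and 0.03 m and y of long_tube_centre in the frame of middle_groove between -0.015 and 0.015 m and z of long_tube_centre in the frame of middle_groove between -0.01 and 0.01 m and contact force between the fingers and long_tube above 0.5 N), for 0.1 s.
At the end, for the whole second after the job is handed in: The long tube lies in the middle groove of the tube roller: its centre within 30 mm of the middle along the rollers, 10 mm across and 8 mm in height, parallel to the rollers within 10 degrees, and tube and rollers are at rest (x of long_tube_centre in the frame of middle_groove between -0.03 and 0.03 m and y of long_tube_centre in the frame of middle_groove between -0.01 and 0.01 m and z of long_tube_centre in the frame of middle_groove between -0.008 and 0.008 m and angle between the x axis of long_tube_centre and the x axis of middle_groove, either way round below 0.175 rad and linear speed of long_tube below 0.02 m/s and angular speed of long_tube below 0.3 rad/s and velocity of joint roller_2 between -0.3 and 0.3 rad/s and velocity of joint roller_3 between -0.3 and 0.3 rad/s); the robot touches nothing.
It fails at once if the rollers beside the groove are set rolling (turned by more than 1.5 rad, 18 mm of surface) (value of joint any of roller_2, roller_3 above 1.5 rad or value of joint any of roller_2, roller_3 below -1.5 rad).
It also fails if it takes over 35 s, if anything falls off the work surface, if the arm or the gripper's body presses on something with over 40 N, if the wrist force passes 120 N, or if a joint passes its speed limit or range.

## Working session

There is one attempt and no reset: what is moved stays moved. The work goes in short steps, Python scripts to look and compute and a shell command to move; the robot and the scene stay as the last step left them, time stands still between calls to the robot, and variables do not carry over. Pictures are saved under pics/ and viewed, at most 10 in all, crops included, and the job is handed in when it is done.

```bash
mkdir -p pics; cat > h.py <<'E'
import numpy as np, cv2, json
from bench import r, eyes, job
def snap(n):
    c=eyes.camera(n); cv2.imwrite(f'pics/{n}_{r.read_state()["time"]:.2f}.png',c['pixels'][:,:,::-1])
    np.savez(f'{n}.npz',**c); return c
def ray(n,u,v):
    c=np.load(f'{n}.npz'); E=c['extrinsics']
    d=E[:3,:3]@np.array([(u-c['cx'])/c['fx'],(v-c['cy'])/c['fy'],1.]); return E[:3,3],d/np.linalg.norm(d)
def onz(n,u,v,z):
    o,d=ray(n,u,v); return o+d*(z-o[2])/d[2]
def tri(a,b):
    (o,d),(p,e)=ray(*a),ray(*b)
    s=np.linalg.lstsq(np.c_[d,-e],p-o,rcond=None)[0]; x,y=o+s[0]*d,p+s[1]*e
    return (x+y)/2,np.linalg.norm(x-y)
E
python3 - <<'E'
from h import *
for n in('scene','top'):
    c=snap(n); print(n,c['fx'],c['cx'],c['cy'],np.round(c['extrinsics'],3).tolist())
s=r.read_state(); print(s)
E
ls pics
```

```text
scene 524.5314300455618 318.0519795720764 232.836729640168 [[-0.681, -0.529, 0.507, 0.059], [-0.733, 0.497, -0.466, 0.276], [-0.006, -0.688, -0.725, 0.712], [0.0, 0.0, 0.0, 1.0]]
top 476.135766103853 320.1353583645302 236.4294371234618 [[0.036, -0.977, 0.212, 0.321], [-0.999, -0.034, 0.014, -0.118], [-0.007, -0.213, -0.977, 0.942], [0.0, 0.0, 0.0, 1.0]]
{'time': 0.1, 'joint_positions': array([ 1.17238561,  0.33283108, -0.06471867,  1.46085552,  0.02154709,
        1.34990148, -0.08850635]), 'joint_vel': array([-0.00020468, -0.00163539,  0.00123547, -0.00367021, -0.00017165,
        0.00047198,  0.00105507]), 'joint_torque': array([ 2.54429353e-03, -6.24549580e+01,  2.53846723e-02, -3.90717030e+01,
       -6.13815011e-02,  3.66809475e-02,  6.45781711e-05]), 'ee_pos': array([ 0.22937443, -0.58126724,  0.40402025]), 'eef_rot': array([ 9.82395703e-01,  1.86810753e-01, -1.22143773e-04, -6.40151599e-04]), 'ft_force': array([-0.49832251, -1.2618022 , -0.14345912]), 'torque': array([ 0.02680685,  0.01781737, -0.02373366]), 'grip_force': 0.0, 'width': 0.087090486111444}
scene_0.05.png
top_0.10.png
```

View pics/scene_0.05.png

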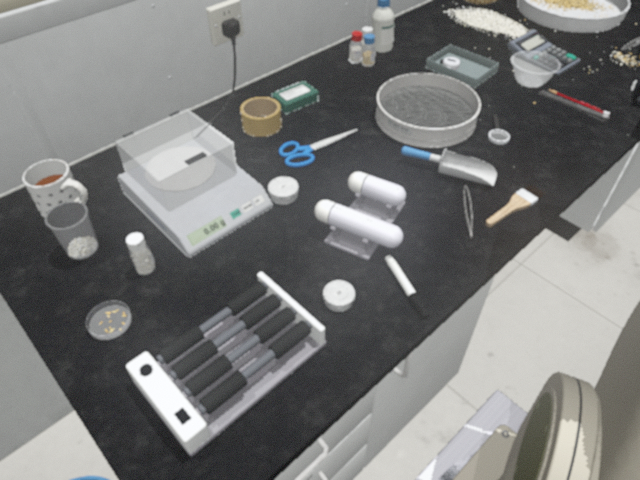

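View pics/top_0.10.png

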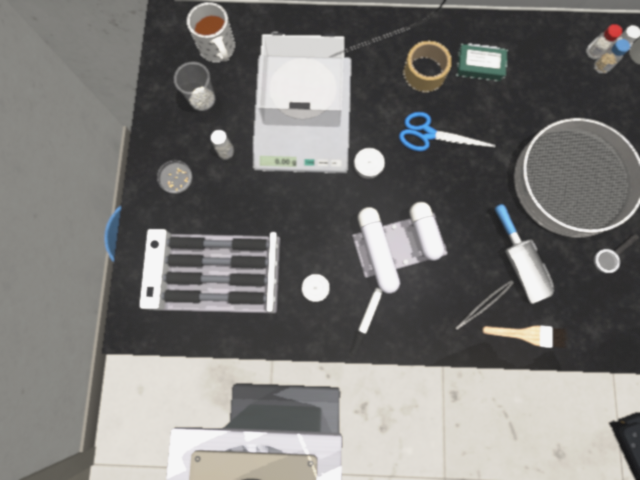

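The long tube spans about (371,216)–(388,284) in top and (325,210)–(393,236) in scene. The roller's left and right cheeks are at about x=153 and x=273 in top. I'll enlarge both views.

```bash
python3 - <<'E'
import cv2,numpy as np
def crop(f,x,y,w,h,k): 
    a=cv2.resize(cv2.imread(f)[y:y+h,x:x+w],None,fx=k,fy=k,interpolation=cv2.INTER_CUBIC)
    for i in range(0,w,20): cv2.putText(a,str(x+i),(i*k,8),0,.3,(0,255,255)); cv2.line(a,(i*k,10),(i*k,16),(0,255,255))
    for i in range(0,h,20): cv2.putText(a,str(y+i),(0,i*k+4),0,.3,(0,255,255)); cv2.line(a,(20,i*k),(26,i*k),(0,255,255))
    return a
t='pics/top_0.10.png';s='pics/scene_0.05.png'
cv2.imwrite('pics/tube.png',np.vstack([crop(t,340,195,130,100,6)[:, :780][::1,::1][:300*2:2][:0] if 0 else cv2.resize(crop(t,340,195,130,100,4),(520,400))[:300*1+60], ]))
A=crop(t,340,200,100,100,4);B=crop(s,300,165,100,100,4)  
A2=crop(t,135,222,150,100,5);B2=crop(s,120,265,215,185,3)
B=crop(s,310,165,100,100,4)
cv2.imwrite('pics/tube.png',np.hstack([A,B]))
cv2.imwrite('pics/rt.png',A2); cv2.imwrite('pics/rs.png',B2)
E
```

```text
(no output)
```

View pics/tube.png

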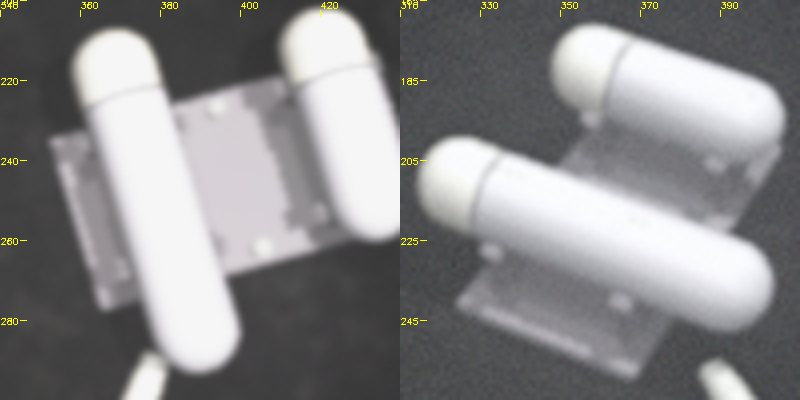

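View pics/rt.png

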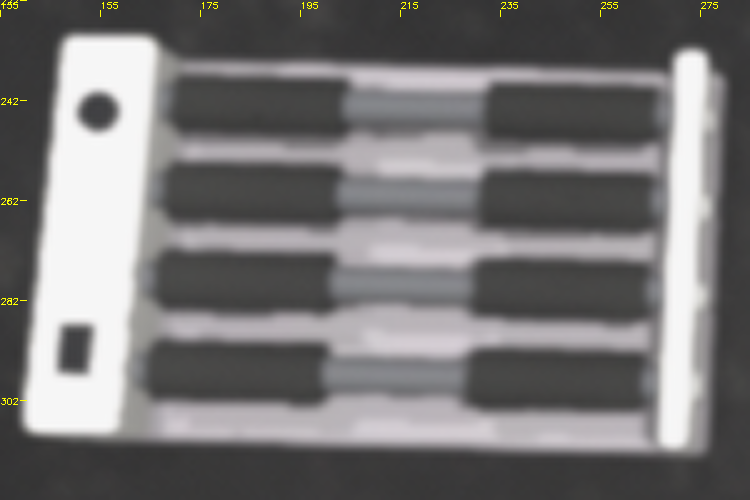

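View pics/rs.png

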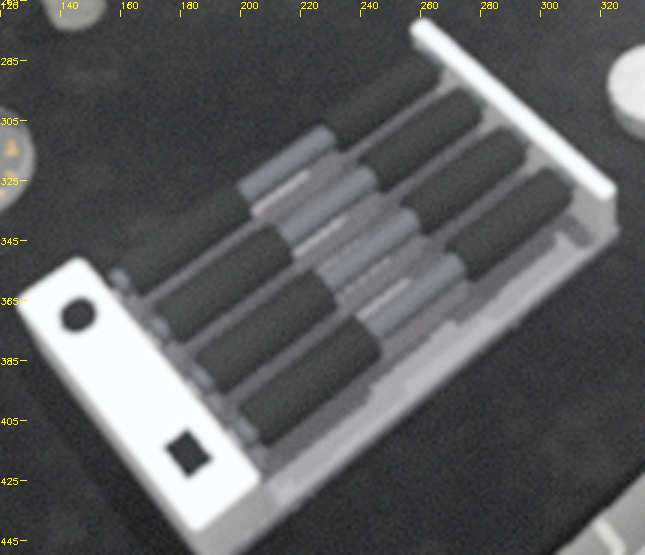

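```bash
cat >> h.py <<'E'
def plan(p,axis,tip=.164):
    from scipy.spatial.transform import Rotation as R
    s=r.read_state(); M=R.from_quat(s['eef_rot']).as_matrix(); d=np.r_[p[:2],0]-np.r_[s['ee_pos'][:2],0]
    a=M.T@np.r_[axis[:2],0]; th=np.arctan2(a[1],a[0]); th=(th+np.pi/2)%np.pi-np.pi/2
    print('tool dxy mm',np.round(M.T@d*1000,1)[:2],'yaw to align tool x with axis',round(th,3),'rows',round(th/.12,2),
     'grasp z',round((s['ee_pos']+M[:,2]*tip)[2],4),'tilt',np.round(M[:,2],4))
E
python3 - <<'E'
from h import *
P={'cap':((369,218),(326,211)),'end':((389.75,282.75),(391.75,236.25)),'groove':((216.1,270),(236,341.3)),
'lcheekdot':((154.6,244.2),(146,370))}
X={k:tri(('top',*a),('scene',*b)) for k,(a,b) in P.items()}
for k,v in X.items(): print(k,np.round(v[0],4),round(v[1],4))
c,e,g=[X[k][0] for k in('cap','end','groove')]
print('tube mid',(c+e)/2,'len',np.linalg.norm(c-e)+.04)
o=lambda x,y:onz('top',135+x/5,222+y/5,.05)
L=(o(337,193)+o(331,283))/2;Rr=(o(480,197)+o(474,288))/2
print('groove by top z=.05',(L+Rr)/2,'shaftlen',np.linalg.norm(Rr-L),'ang',np.arctan2(*(Rr-L)[[1,0]]), 'tube ang',np.arctan2(*(e-c)[[1,0]]))
t=[onz('top',*P[k][0],.046) for k in('cap','end')];print('tube z.046',np.mean(t,0),np.linalg.norm(t[0]-t[1])+.04)
print(onz('scene',236,341.3,.05))
plan((c+e)/2,e-c); plan(g,Rr-L)
E
```

```text
cap [ 0.5548 -0.1989  0.0464] 0.0007
end [ 0.4308 -0.2395  0.0458] 0.0003
groove [0.4419 0.0878 0.0541] 0.0006
lcheekdot [0.4864 0.2072 0.0599] 0.0001
tube mid [ 0.49277769 -0.21920389  0.04611351] len 0.17048989166139253
groove by top z=.05 [0.44270279 0.08893348 0.05      ] shaftlen 0.05427015604575116 ang -1.5672437771103167 tube ang -2.8252038536253217
tube z.046 [ 0.49291393 -0.21913978  0.046     ] 0.17109029769507755
[0.44401751 0.08641296 0.05      ]
tool dxy mm [ 377.9 -240.1] yaw to align tool x with axis 0.059 rows 0.5 grasp z 0.24 tilt [-5.0e-04  1.2e-03 -1.0e+00]
tool dxy mm [ 443.3 -544.3] yaw to align tool x with axis -1.199 rows -9.99 grasp z 0.24 tilt [-5.0e-04  1.2e-03 -1.0e+00]
```

```bash
M="python3 -m inch"; $M '[[0.63,-0.4,0,0,0,0.1],[0.63,-0.4,0,0,0,0.1],[0.63,-0.4,0,0,0,0.1],[0.63,-0.4,0,0,0,0.1],[0.63,-0.4,0,0,0,0.1]]' 1; python3 -m inch '[[0.63,-0.4,0.2,0,0,0],[0.63,-0.4,0.2,0,0,0],[0.63,-0.4,0.2,0,0,0],[0.63,-0.4,0.2,0,0,0],[0.63,-0.4,0.2,0,0,0]]'; python3 -m inch '[[0.63,-0.4,0.2,0,0,0],[0.63,-0.4,0.2,0,0,0],[0.63,-0.4,0.2,0,0,0],[0.4,-0.25,0.1,0,0,0],[0.2,-0.1,0,0,0,0]]'
python3 - <<'E'
from h import *
snap('scene');snap('top');plan([.4929,-.2192],[-.124,-.0406])
E
ls pics
```

```text
time: 0.52
ee_pos: [0.3207, -0.4616, 0.4044]
eef_rot: [0.988, 0.157, -0.0, -0.0]
ft_force: [1.2, -1.0, 0.3]
width: 0.0868
grip_force: 0.0
time: 0.93
ee_pos: [0.4156, -0.3464, 0.3642]
eef_rot: [0.988, 0.157, -0.0, -0.0]
ft_force: [0.9, -0.5, -0.0]
width: 0.0865
grip_force: 0.0
time: 1.35
ee_pos: [0.4918, -0.2548, 0.3355]
eef_rot: [0.987, 0.159, -0.0, -0.001]
ft_force: [-0.2, -0.4, -0.6]
width: 0.087
grip_force: 0.0
tool dxy mm [ 13.5 -35.2] yaw to align tool x with axis 0.002 rows 0.02 grasp z 0.1726 tilt [-3.e-04  6.e-04 -1.e+00]
rs.png
rt.png
scene_0.05.png
scene_1.40.png
top_0.10.png
top_1.45.png
tube.png
```

```bash
python3 -m inch '[[0.17,-0.44,0.2,0,0,0],[0.17,-0.44,0.2,0,0,0],[0,0,0.2,0,0,0],[0,0,0,0,0,0],[0,0,0,0,0,0]]'
python3 - <<'E'
from h import *
a=snap('scene')['pixels'];b=snap('top')['pixels'];plan([.4929,-.2192],[-.124,-.0406])
f=lambda p,x,y:cv2.resize(p[y:y+150,x:x+130],None,fx=3,fy=3,interpolation=2)
cv2.imwrite('pics/over.png',np.hstack([f(b,320,175),f(a,295,130)])[:,:,::-1])
E
```

```text
time: 1.87
ee_pos: [0.4917, -0.222, 0.3129]
eef_rot: [0.988, 0.156, -0.0, 0.0]
ft_force: [-0.6, 0.1, 0.0]
width: 0.087
grip_force: 0.0
tool dxy mm [ 1.6 -2.3] yaw to align tool x with axis -0.003 rows -0.02 grasp z 0.1494 tilt [ 6.e-04 -9.e-04 -1.e+00]
```

View pics/over.png

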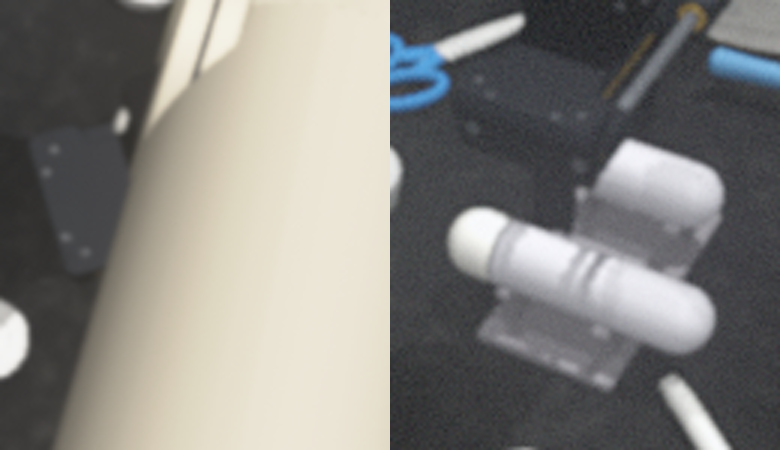

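The wrist covers the top view. In the scene crop the gripper body is at about (530,100), with one finger behind the tube's middle at about (560,190), so it is centred as planned. I'll descend and grip.

```bash
python3 -m inch '[[0.04,-0.06,0.5,0,0,0],[0,0,0.6,0,0,0],[0,0,0.6,0,0,0],[0,0,0.4,0,0,0],[0,0,0.25,0,0,0]]'; python3 -m inch '[[0,0,0,0,0,0],[0,0,0,0,0,0],[0,0,0,0,0,0],[0,0,0,0,0,0],[0,0,0,0,0,0]]' 0.1 25
python3 -c "
from h import *
plan([.4929,-.2192],[-.124,-.0406])"
```

```text
time: 2.38
ee_pos: [0.4926, -0.2183, 0.2173]
eef_rot: [0.988, 0.157, -0.001, -0.0]
ft_force: [-0.5, 0.9, 0.5]
width: 0.0868
grip_force: 0.0
time: 2.8
ee_pos: [0.4936, -0.2176, 0.2198]
eef_rot: [0.988, 0.157, 0.001, 0.001]
ft_force: [0.3, -0.1, -0.3]
width: 0.0615
grip_force: 0.0
tool dxy mm [-1.1  1.3] yaw to align tool x with axis -0.001 rows -0.01 grasp z 0.0558 tilt [ 1.6e-03 -9.0e-04 -1.0e+00]
```

```bash
python3 -m inch '[[0,0,0.05,0,0,0],[0,0,0,0,0,0],[0,0,0,0,0,0],[0,0,0,0,0,0],[0,0,0,0,0,0]]' -0.5 25;  python3 -m inch '[[0,0,0,0,0,0],[0,0,0,0,0,0],[0,0,0,0,0,0],[0,0,0,0,0,0],[0,0,0,0,0,0]]'
python3 -c "
from h import *
plan([.4929,-.2192],[-.124,-.0406])"
```

```text
time: 3.22
ee_pos: [0.4933, -0.218, 0.217]
eef_rot: [0.988, 0.157, 0.0, 0.001]
ft_force: [2.0, -4.2, 0.7]
width: 0.0394
grip_force: 25.0
time: 3.63
ee_pos: [0.4933, -0.218, 0.217]
eef_rot: [0.988, 0.157, 0.0, 0.001]
ft_force: [1.2, -4.8, 1.1]
width: 0.0392
grip_force: 25.0
tool dxy mm [-0.8  1. ] yaw to align tool x with axis -0.001 rows -0.01 grasp z 0.053 tilt [ 8.0e-04 -1.1e-03 -1.0e+00]
```

Gripped. Now I'll lift and plan the carry.

```bash
python3 -m inch '[[0,0,-0.3,0,0,0],[0,0,-0.6,0,0,0],[0,0,-0.7,0,0,0],[0,0,-0.7,0,0,0],[0,0,-0.5,0,0,0]]'
python3 -c "
from h import *
plan([.4428,.0878],[0.0036,-1]);s=r.read_state();print(s['joint_positions'],s['width'],s['grip_force'])"
```

```text
time: 4.05
ee_pos: [0.4933, -0.2165, 0.3315]
eef_rot: [0.987, 0.158, 0.001, -0.0]
ft_force: [0.9, -0.1, -0.9]
width: 0.0396
grip_force: 25.0
tool dxy mm [  46.8 -304.9] yaw to align tool x with axis -1.258 rows -10.48 grasp z 0.1675 tilt [ 1.1e-03  4.0e-04 -1.0e+00]
[ 0.64941107  0.22094874 -0.36135299  1.76966371  0.08369469  1.16516853
 -0.99084752] 0.03964932040144523 24.9990177154541
```

```bash
python3 -m inch '[[0,-0.3,0,0,0,-0.8],[0,-0.3,0,0,0,-0.8],[0,-0.3,0,0,0,-0.8],[0,-0.3,0,0,0,-0.8],[0,-0.3,0,0,0,-0.8]]';python3 -m inch '[[0,0,0,0,0,-0.8],[0,0,0,0,0,-0.8],[0,0,0,0,0,-0.8],[0,0,0,0,0,-0.8],[0,0,0,0,0,-0.8]]';python3 -m inch '[[0,0,0,0,0,-0.8],[0,0,0,0,0,-0.8],[0,0,0,0,0,-0.8],[0,0,0,0,0,0],[0,0,0,0,0,0]]'
python3 -c "
from h import *
plan([.4428,.0878],[0.0036,-1]);s=r.read_state();print(s['joint_positions'],s['width'],s['grip_force'])"
```

```text
time: 4.47
ee_pos: [0.4639, -0.1639, 0.3289]
eef_rot: [0.921, 0.39, -0.0, -0.001]
ft_force: [-0.1, 0.6, -1.5]
width: 0.0392
grip_force: 25.0
time: 4.88
ee_pos: [0.464, -0.1646, 0.3289]
eef_rot: [0.802, 0.598, -0.0, -0.001]
ft_force: [0.9, -0.3, -2.0]
width: 0.0391
grip_force: 25.0
time: 5.3
ee_pos: [0.4642, -0.1649, 0.3289]
eef_rot: [0.71, 0.704, -0.0, -0.0]
ft_force: [0.1, -0.7, -2.8]
width: 0.0393
grip_force: 25.0
tool dxy mm [252.5 -23.7] yaw to align tool x with axis -0.013 rows -0.11 grasp z 0.1649 tilt [-6.e-04  5.e-04 -1.e+00]
[ 0.71292906  0.13562754 -0.49443034  1.87850139  0.07010739  1.14511551
  0.18395897] 0.03929874504192727 24.997786581516266
```

```bash
python3 -m inch '[[0.4,-0.06,0,0,0,-0.1],[0.7,-0.06,0,0,0,0],[0.7,-0.06,0,0,0,0],[0.7,-0.06,0,0,0,0],[0.7,-0.06,0,0,0,0]]';python3 -m inch '[[0.7,-0.06,0,0,0,0],[0.7,-0.06,0,0,0,0],[0.7,-0.06,0,0,0,0],[0.6,-0.06,0,0,0,0],[0.4,-0.06,0,0,0,0]]';python3 -m inch '[[0,0,0,0,0,0],[0,0,0.2,0,0,0],[0,0,0.3,0,0,0],[0,0,0.2,0,0,0],[0,0,0,0,0,0]]'
python3 - <<'E'
from h import *
a=snap('scene')['pixels'];b=snap('top')['pixels'];plan([.4428,.0878],[0.0036,-1])
f=lambda p,x,y,w,h:cv2.resize(p[y:y+h,x:x+w],(w*2,h*2),interpolation=2)
cv2.imwrite('pics/over2.png',np.hstack([f(b,130,150,160,200),f(a,110,150,230,200)])[:,:,::-1])
E
```

```text
time: 5.72
ee_pos: [0.4512, -0.0354, 0.3288]
eef_rot: [0.706, 0.708, -0.0, -0.0]
ft_force: [1.0, -0.3, -1.9]
width: 0.0393
grip_force: 25.0
time: 6.13
ee_pos: [0.4382, 0.0897, 0.329]
eef_rot: [0.705, 0.709, 0.0, -0.0]
ft_force: [-1.1, -0.0, -2.0]
width: 0.0393
grip_force: 25.0
time: 6.55
ee_pos: [0.4385, 0.0855, 0.2987]
eef_rot: [0.706, 0.708, -0.001, -0.001]
ft_force: [-0.3, 0.3, -2.9]
width: 0.0393
grip_force: 25.0
tool dxy mm [1.8 3.6] yaw to align tool x with axis 0.0 rows 0.0 grasp z 0.1364 tilt [-0.0011  0.     -1.    ]
```

View pics/over2.png

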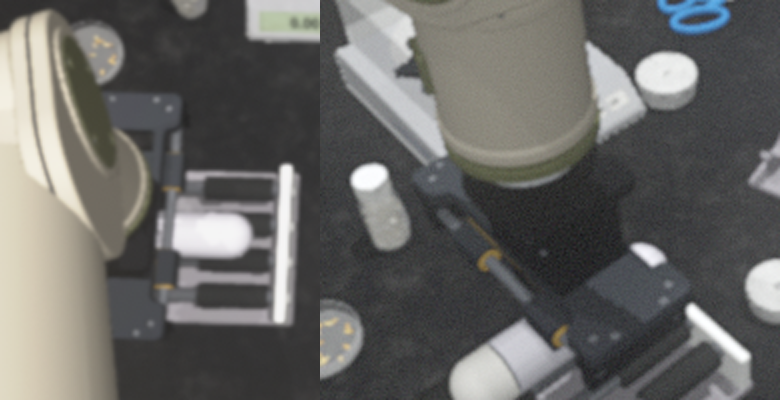

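The top view shows the tube's plain end at about (256,267), between the middle rollers and parallel to them. The scene view shows it level. I'll check that end, then descend most of the way.

```bash
python3 -m inch '[[0.04,0.09,0.25,0,0,0],[0,0,0.3,0,0,0],[0,0,0.25,0,0,0],[0,0,0.15,0,0,0],[0,0,0,0,0,0]]'; python3 -m inch '[[0,0,0,0,0,0],[0,0,0,0,0,0],[0,0,0,0,0,0],[0,0,0.1,0,0,0],[0,0,0,0,0,0]]'
python3 - <<'E'
from h import *
print('tube tip before',onz('top',256,267.5,.129))
a=snap('scene')['pixels'];b=snap('top')['pixels'];plan([.4428,.0878],[0.0036,-1])
f=lambda p,x,y,w,h:cv2.resize(p[y:y+h,x:x+w],None,fx=3,fy=3,interpolation=2)
cv2.imwrite('pics/low.png',np.hstack([f(b,190,220,105,110),f(a,170,250,160,110)])[:,:,::-1])
E
```

```text
time: 7.07
ee_pos: [0.4424, 0.0878, 0.2617]
eef_rot: [0.705, 0.709, -0.001, -0.001]
ft_force: [-0.5, 0.8, -2.9]
width: 0.0394
grip_force: 25.0
time: 7.48
ee_pos: [0.4427, 0.088, 0.2584]
eef_rot: [0.705, 0.709, -0.0, 0.0]
ft_force: [-0.4, -0.8, -1.4]
width: 0.0391
grip_force: 25.0
tube tip before [0.43866115 0.00205623 0.129     ]
tool dxy mm [-0.2  0. ] yaw to align tool x with axis 0.001 rows 0.01 grasp z 0.0947 tilt [-2.e-04 -1.e-04 -1.e+00]
```

View pics/low.png

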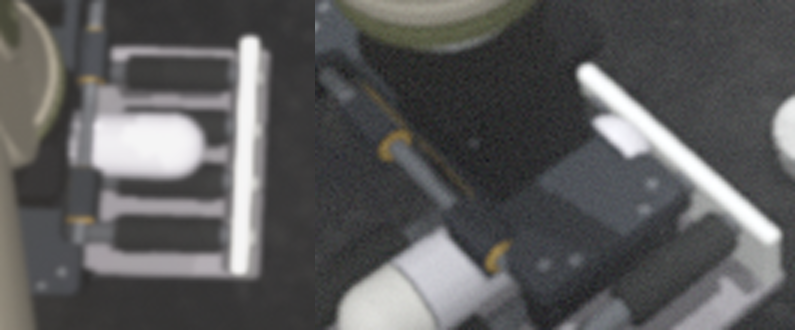

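The tube end at about (240,268) in top is centred between rollers 2 and 3. There are about 10 mm left to go.

```bash
python3 -m inch '[[0,0,0.08,0,0,0],[0,0,0.06,0,0,0],[0,0,0.04,0,0,0],[0,0,0.02,0,0,0],[0,0,0,0,0,0]]'; python3 -m inch '[[0,0,0.02,0,0,0],[0,0,0,0,0,0],[0,0,0,0,0,0],[0,0,0,0,0,0],[0,0,0,0,0,0]]'
python3 -c "
from h import *
plan([.4428,.0878],[0.0036,-1])"
```

```text
time: 8.0
ee_pos: [0.4428, 0.0881, 0.2505]
eef_rot: [0.705, 0.709, -0.0, -0.0]
ft_force: [0.7, 0.3, -1.6]
width: 0.0394
grip_force: 25.0
time: 8.42
ee_pos: [0.4429, 0.0881, 0.25]
eef_rot: [0.705, 0.709, 0.0, 0.0]
ft_force: [-0.4, 0.4, -2.2]
width: 0.0393
grip_force: 25.0
tool dxy mm [-0.3 -0.1] yaw to align tool x with axis 0.001 rows 0.01 grasp z 0.086 tilt [ 2.e-04 -1.e-04 -1.e+00]
```

Lower in 0.8 mm steps until the force shows contact.

```bash
for i in 1 ; do python3 -m inch '[[0,0,0.03,0,0,0],[0,0,0,0,0,0],[0,0,0,0,0,0],[0,0,0,0,0,0],[0,0,0,0,0,0]]';  python3 -m inch '[[0,0,0.02,0,0,0],[0,0,0,0,0,0],[0,0,0,0,0,0],[0,0,0,0,0,0],[0,0,0,0,0,0]]'; python3 -m inch '[[0,0,0.02,0,0,0],[0,0,0,0,0,0],[0,0,0,0,0,0],[0,0,0,0,0,0],[0,0,0,0,0,0]]'; done
```

```text
time: 8.83
ee_pos: [0.4428, 0.088, 0.2487]
eef_rot: [0.705, 0.709, -0.0, 0.0]
ft_force: [-0.3, 0.1, -1.9]
width: 0.0393
grip_force: 25.0
time: 9.25
ee_pos: [0.4431, 0.0881, 0.2482]
eef_rot: [0.705, 0.709, 0.0, 0.0]
ft_force: [2.7, -0.4, 1.6]
width: 0.0393
grip_force: 25.0
time: 9.67
ee_pos: [0.4434, 0.0881, 0.2479]
eef_rot: [0.705, 0.709, 0.0, 0.001]
ft_force: [1.3, -0.7, 7.8]
width: 0.0393
grip_force: 25.0
```

```bash
Z='[[0,0,0,0,0,0],[0,0,0,0,0,0],[0,0,0,0,0,0],[0,0,0,0,0,0],[0,0,0,0,0,0]]'; python3 -m inch '[[0,0,0,0,0,0],[0,0,0,0,0,0],[0,0,0,0,0,0],[0,0,0,0,0,0],[0,0,0,0,0,0]]' - 4; python3 -m inch '[[0,0,0,0,0,0],[0,0,0,0,0,0],[0,0,0,0,0,0],[0,0,0,0,0,0],[0,0,0,0,0,0]]' 0.2; python3 -m inch '[[0,0,0,0,0,0],[0,0,0,0,0,0],[0,0,0,0,0,0],[0,0,0,0,0,0],[0,0,0,0,0,0]]' 0.6
```

```text
time: 10.08
ee_pos: [0.443, 0.0881, 0.2472]
eef_rot: [0.705, 0.709, 0.0, 0.0]
ft_force: [4.4, -0.9, 4.0]
width: 0.0399
grip_force: 4.0
time: 10.5
ee_pos: [0.4425, 0.0881, 0.2468]
eef_rot: [0.705, 0.709, -0.0, -0.0]
ft_force: [-0.1, -0.3, -0.3]
width: 0.0522
grip_force: 0.0
time: 10.92
ee_pos: [0.4428, 0.0881, 0.2471]
eef_rot: [0.705, 0.709, -0.0, 0.0]
ft_force: [0.8, -0.2, -0.0]
width: 0.0685
grip_force: 0.0
```

Released cleanly. I'll retreat straight up, then aside to see the result.

```bash
python3 -m inch '[[0,0,-0.1,0,0,0],[0,0,-0.3,0,0,0],[0,0,-0.6,0,0,0],[0,0,-0.8,0,0,0],[0,0,-0.8,0,0,0]]';python3 -m inch '[[-0.3,0,-0.5,0,0,0],[-0.7,0,0,0,0,0],[-0.7,0,0,0,0,0],[-0.7,0,0,0,0,0],[-0.7,0,0,0,0,0]]';python3 -m inch '[[-0.7,0,0,0,0,0],[-0.7,0,0,0,0,0],[-0.3,0,0,0,0,0],[0,0,0,0,0,0],[0,0,0,0,0,0]]'
python3 - <<'E'
from h import *
a=snap('scene')['pixels'];b=snap('top')['pixels']
f=lambda p,x,y,w,h:cv2.resize(p[y:y+h,x:x+w],None,fx=2,fy=2,interpolation=2)
cv2.imwrite('pics/fin.png',np.hstack([f(b,130,200,170,190),f(a,110,260,220,190)])[:,:,::-1])
E
```

```text
time: 11.33
ee_pos: [0.4424, 0.0883, 0.3531]
eef_rot: [0.705, 0.709, -0.0, -0.0]
ft_force: [1.1, 0.0, 1.0]
width: 0.0695
grip_force: 0.0
time: 11.75
ee_pos: [0.4432, -0.0369, 0.3726]
eef_rot: [0.705, 0.709, 0.0, 0.001]
ft_force: [0.3, -0.0, 0.3]
width: 0.0695
grip_force: 0.0
time: 12.17
ee_pos: [0.4438, -0.1036, 0.3718]
eef_rot: [0.706, 0.709, 0.0, 0.0]
ft_force: [-0.7, 0.2, 0.9]
width: 0.0697
grip_force: 0.0
```

View pics/fin.png

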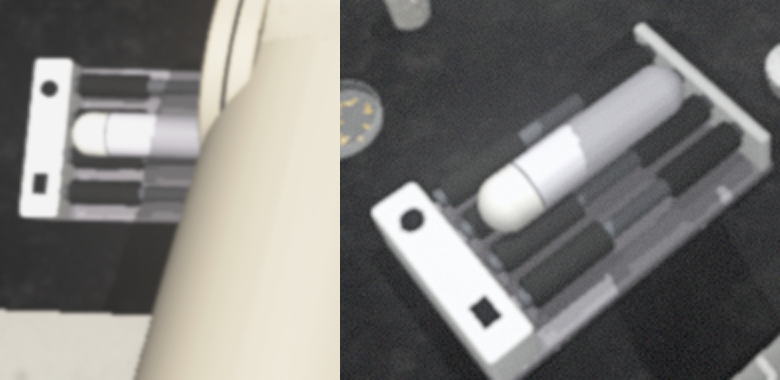

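The tube lies in the middle groove: cap end at about (177,267) in top, parallel to the rollers, with two rollers visible on its near side and the first on its far side. Handing in.

```bash
python3 -c "
from bench import job
print(job.close_job())"
```

```text
the job is handed in; nothing more can be done
None
```

I laid the long tube in the middle groove, midway along the rollers, and let go only once it rested on them. The last pictures show it parallel to the rollers and clear of the gripper. The job is handed in at about 12 s; the verdict wasn't shown.

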